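Eject the drive from its dock and trap it

ROBOT

A 6-joint arm with a two-finger parallel gripper is mounted at the origin on a cart in front of the work surface, level with it; the furniture and walls round the work are solid. World frame = base frame: x ahead of the robot, y to its left, z up, the work surface at z = 0. Lengths are in m, angles in rad, forces in N, time in s.
With the tool pointing down it reaches from about 0.3 to 0.85 m from the base axis. Payload 4.2 kg.
Tool frame: the origin (TCP) lies at the very end of the fingers, on their centre line; the grasp point (between the pads) lies behind it (ctrl.pinch_z is the z of the grasp point in the tool frame, in m); z points along the fingers, y is the line along which they close (so a half turn about z gives the same grasp; the last joint's range is limited). The gripper opens to 91 mm and grips with 3 to 60 N. Pads are 32 mm wide; open, the fingers measure 118 mm over their backs; the gripper's body (76 mm by 178 mm) begins 60 mm behind the grasp point.
Start: joints at [1.082, 0.32, 1.565, -0, 1.257, -0.02], TCP at [0.26, 0.513, 0.214] pointing down, gripper open.
Joint ranges: [-3.11, 3.11], [-0.84, 2.01], [0.21, 2.61], [-1.34, 4.49], [0.05, 2.63], [-2.56, 2.56]. Speed limits (rad/s): [2.57, 2.57, 3.14, 3.14, 3.14, 3.14].

INTERFACE

Orientations are given as a 3x3 rotation matrix whose columns are the frame's x, y, z axes.
In Python, from bench import ctrl gives the robot as it stands. The module is installed in compiled form; this text tells all that it offers.
- The arm moves only by the shell command python3 -m inch 'ROWS' [OPENING] [FORCE]. ROWS is JSON, a list of rows, each an object with "offset": the shift along the tool's x, y, z in mm, a list of three; "spin": the turn about the tool's z in degrees. A call has exactly 8 rows; each row is the pose to reach, as a shift and turn from the pose commanded when the call began, along the tool's axes at that moment; what a row does not reach only later rows make up. A row lasts 1/12 s, in which the tool goes at most 41.7 mm and 7.16 degrees, less where a joint would pass 70% of its speed; a pose out of reach is approached as far as the arm can. A call with a gripper value outside its range is refused whole. OPENING is the closure, from 0 (fully open) to 1 (shut), set as the call begins (- or left out, the last holds). The fingers move at their own pace and stop on an object; FORCE is the grip in N (left out, the last holds). Time passes only in rows, so rows that repeat a pose let the fingers close, or fill a call up. It gives the time, the measured TCP pose, the force, the opening and the grip force at its end, in the units of the state.
- ctrl.state(): the state, without advancing time (a new reading comes with each control period).
- ctrl.read_camera(name): name is "scene" or "side" or "wrist"; returns the picture (480x640x3 uint8, red, green, blue); there is no depth.
- ctrl.get_calibration(name): a dict with "fx", "fy", "cx", "cy" (pixels), "xyz" and "attitude" of the camera in the world. Camera axes: x right, y down, z forward; pixel columns grow to the right and rows downward; lengths in m; the calibration is good to about 2 mm. A picture is of the moment at which its call begins: read the wrist's pose just before it. get_calibration takes no time and is no camera call; for the wrist camera it gives the pose at the moment of the call.
- ctrl.sign_off(): hands the job in; it is judged then, once.
The state is a dict: "t": time; "qpos": joint angles; "qvel": joint speeds; "joint_efforts": joint torques, N m; "tcp_pos": TCP position; "tool_rot": TCP orientation; "ft_force": force on the tool from outside, world axes, zero at the start; "moment": the same for the moment, N m; "gripper_width": opening from 0.0 (shut) to 1.0 (fully open); "gripper_force": force on a finger pad.
Only numpy, scipy, OpenCV 4.12 (cv2) and the standard library are available. Lean on these libraries where they do the work, as an engineer would, in place of code of your own. Each camera call takes 0.05 s, during which the arm holds its last target. There are 200 camera calls.

TASK

Eject the backup drive from the dock: press the dock's eject key down with one fingertip and, with your other finger standing in front of the drive, trap the drive as the spring pops it out, before it slides halfway out of the dock. Only press and block: do not pinch or lift the drive, and leave the other things on the desk where they are. Finish in that hold, with the key still pressed down and the popped-out drive still pushing against your other finger.

Things in the scene. Friction and masses are not known exactly. Their poses are not given: they have to be found in the camera images.
- dock: Fixed grey drive dock, 203 mm (its x, -95 to +108) by 140 mm (its y, -50 to +90), flat deck 22 mm above the desk. Origin on the desk under the middle line of the drive's bay; -x points out of the bay's mouth (robot's side), y to the left seen from the robot. The bay's walls are 94 mm wide overall, its hood (dock x 0 to 108) is 48.5 mm above the desk.
- mouth (a point): Point on the deck, 22 mm above the desk, under the middle of the seated drive's front face (dock x -26, y 0). The deck is bare for 69 mm in front of it. A hidden spring pushes on the drive's rear with 6 N, 3.8 N at the end of its 45 mm stroke; once freed the drive shoots out along -x in about 0.1 s: the blocking finger must be in place before the key goes down.
- key_top (a point): Centre of the top of the eject key, a black block 28 mm (dock x) by 34 mm (dock y) on the dock's left front part, at dock x -60, y +64; its top is 34 mm above the desk when up and goes straight down 8 mm, to 4 mm above the deck. While one finger stands on the key, the other, 45 to 95 mm to its right (dock -y) at the same height, stands in the drive's way.
- eject_key (a joint): Travel of the eject key, m: 0 up, 0.008 fully down; sprung, it comes up again when let go. A steel catch bar across the drive's front face (5 mm thick, dock x -31 to -26, its top 6 mm above the deck) sinks with it and frees the drive at about 0.006. Pressing takes about 5 to 9 N.
- drive_centre (a point): Centre of the dark blue backup drive in the dock, 112 mm (along dock x) by 78 mm by 15 mm thick, about 0.16 kg, loose. Seated, it lies flat on the deck with this point at dock x +30, y 0, 29.5 mm above the desk. Its front face is 56 mm from this point in the dock's -x direction and spans 22 to 37 mm above the desk.

How it is judged:
By the outcome, as a careful person would: the job done as asked, in the order asked, and still so for the second after the job is handed in, while the arm keeps its last pose, push and grip.
It also fails if it takes over 40 s, if anything falls off the work surface, if the arm or the gripper's body presses on something with over 40 N, if the wrist force passes 120 N, or if a joint passes its speed limit or range.

## Working session

There is one attempt and no reset: what is moved stays moved. The work goes in short steps, Python scripts to look and compute and a shell command to move; the robot and the scene stay as the last step left them, time stands still between calls to the robot, and variables do not carry over. Pictures are saved under pics/ and viewed, at most 10 in all, crops included, and the job is handed in when it is done.

```bash
mkdir -p pics
cat > h.py <<'E'
import numpy as np, cv2
from bench import ctrl
def snap(n,f):
    c=ctrl.get_calibration(n); im=ctrl.read_camera(n); cv2.imwrite('pics/'+f,im[:,:,::-1]); return im,c
def ray(c,u,v,z):
    R=np.array(c['attitude']); p=np.array(c['xyz']); d=R@np.array([(u-c['cx'])/c['fx'],(v-c['cy'])/c['fy'],1.]); return p+d*(z-p[2])/d[2]
def proj(c,P):
    R=np.array(c['attitude']); q=R.T@(np.array(P)-np.array(c['xyz'])); return c['fx']*q[0]/q[2]+c['cx'],c['fy']*q[1]/q[2]+c['cy']
E
python3 - <<'E'
from h import *
for n in ['scene','side']:
    im,c=snap(n,n+'1.png'); print(n,c)
s=ctrl.state(); print(s['t'],s['tcp_pos'],s['tool_rot'],s['gripper_width'],ctrl.pinch_z)
E
```

```text
scene {'fx': 488.1522393583674, 'fy': 488.1522393583674, 'cx': 315.84497907425856, 'cy': 236.85253019130863, 'xyz': array([ 0.20962154, -0.31596122,  0.67993954]), 'attitude': array([[ 0.80576897, -0.4336115 ,  0.40338249],
       [-0.59218009, -0.58106597,  0.55828764],
       [-0.0076881 , -0.68872593, -0.72498102]])}
side {'fx': 517.9466677646566, 'fy': 517.9466677646566, 'cx': 317.8461253409022, 'cy': 245.28145647515902, 'xyz': array([ 0.53612754, -0.48961374,  0.63016424]), 'attitude': array([[ 0.99939935, -0.03298089,  0.01063937],
       [-0.03017198, -0.6770855 ,  0.73528557],
       [-0.01704661, -0.73516494, -0.67767391]])}
0.1 [0.25958562 0.51255847 0.21318686] [[-8.92118622e-01  4.51800665e-01 -7.23133302e-04]
 [ 4.51801244e-01  8.92117478e-01 -1.42907530e-03]
 [-5.37315258e-07 -1.60161722e-03 -9.99998717e-01]] 0.9976015343568628 -0.0188
```

View pics/scene1.png

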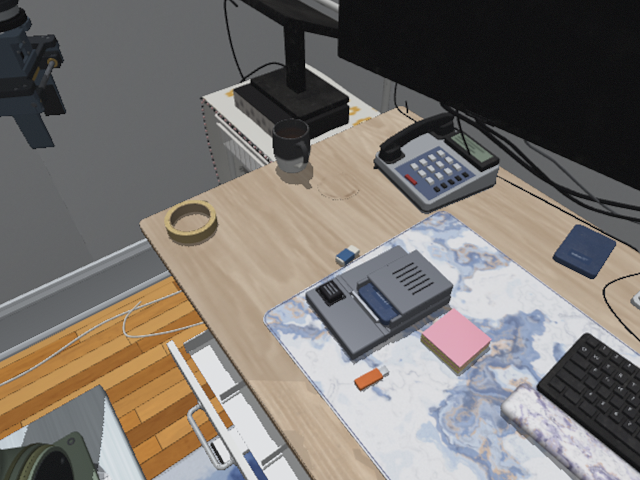

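View pics/side1.png

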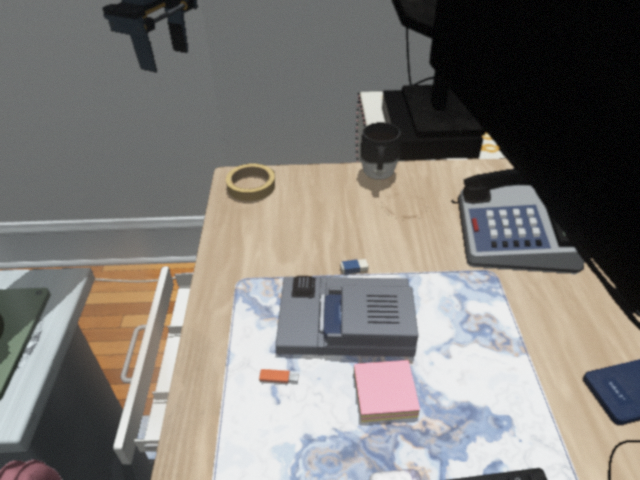

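The scene view shows the dock at about (380,300), with its key at (330,291) and the drive at (378,302). In the side view the dock is at (347,317) and the key at (303,287). Next I measure the key and the dock's edges.

Run:
```python
from h import *
from bench import ctrl
for n,b,(ku,kv) in [('scene',(295,235,470,365),(330,291)),('side',(265,265,430,365),(303,287))]:
    im=cv2.imread('pics/%s1.png'%n); c=ctrl.get_calibration(n)
    x0,y0,x1,y1=b; s=im[y0:y1,x0:x1].astype(int)
    m=(s.max(2)<55).astype(np.uint8); k,l,st,ce=cv2.connectedComponentsWithStats(m)
    for i in range(1,k):
        if st[i,4]>60:
            u,v=ce[i]+[x0,y0]; pts=np.argwhere(l==i)[:,::-1]+[x0,y0]
            box=cv2.boxPoints(cv2.minAreaRect(pts.astype(np.float32)))
            print(n,'dark',st[i],(u,v),ray(c,u,v,.034).round(4)); print(np.array([ray(c,*p,.034)[:2] for p in box]).round(4).tolist())
    m=((s[:,:,0]-s[:,:,2]>25)&(s.max(2)<130)).astype(np.uint8); k,l,st,ce=cv2.connectedComponentsWithStats(m)
    for i in range(1,k):
        if st[i,4]>60: print(n,'blue',st[i],ce[i]+[x0,y0],ray(c,*(ce[i]+[x0,y0]),.037).round(4))
    cv2.imwrite('pics/%sz.png'%n,cv2.resize(im[y0:y1,x0:x1],None,fx=4.4,fy=4.4,interpolation=cv2.INTER_CUBIC))
```

```text
scene dark [ 21  46  30  25 313] (np.float64(330.1086261980831), np.float64(294.1405750798722)) [0.511  0.0629 0.034 ]
[[0.4976, 0.0851], [0.5336, 0.0894], [0.528, 0.0439], [0.4933, 0.0407]]
scene dark [64 59 32 33 66] (np.float64(377.3333333333333), np.float64(314.75757575757575)) [ 0.5463 -0.0138  0.034 ]
[[0.5368, 0.0315], [0.5492, 0.0349], [0.5535, -0.0402], [0.5416, -0.0428]]
scene dark [ 12  62  45  61 145] (np.float64(329.6965517241379), np.float64(327.73793103448276)) [0.4711 0.012  0.034 ]
[[0.4738, 0.0804], [0.4775, 0.0809], [0.4689, -0.0469], [0.4655, -0.047]]
scene blue [ 64  48  39  39 643] [377.07931571 302.49766719] [0.56   0.0028 0.037 ]
side dark [ 29  22  19   9 101] (np.float64(302.8712871287129), np.float64(291.94059405940595)) [0.5191 0.0518 0.034 ]
[[0.505, 0.0466], [0.5058, 0.0631], [0.5338, 0.0591], [0.5326, 0.0427]]
side blue [ 59  30  17  38 572] [332.23251748 313.9020979 ] [0.5622 0.0035 0.037 ]
```

View pics/scenez.png

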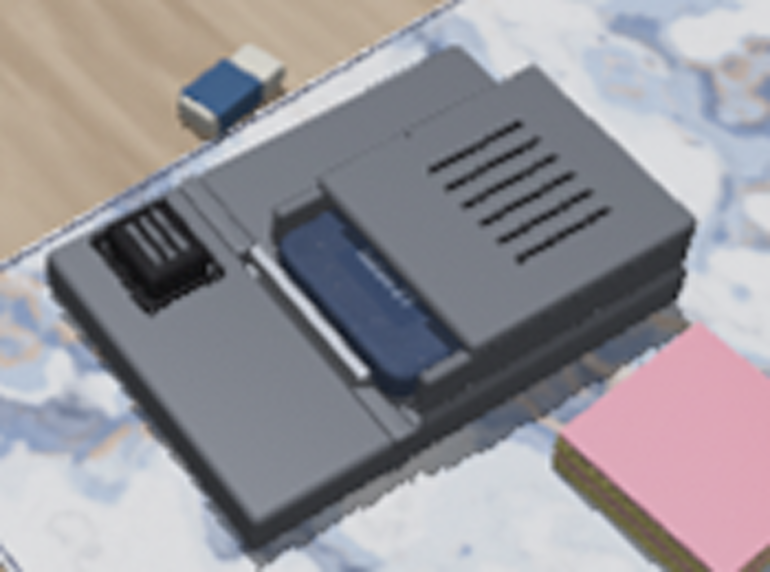

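The zoomed view shows the key at (155,255), the bright catch bar from (250,250) to (365,375), and the deck corners at front-left (48,258), front-right (250,520) and back-left (457,45). I'll work out the dock frame from those corners.

Run:
```python
from h import *
from bench import ctrl
c=ctrl.get_calibration('scene')
z={'FL':(52,250,.022),'FR':(250,520,.022),'BL':(457,47,.022),'barL':(255,250,.028),'barR':(362,372,.028),'hoodFL':(320,185,.0485),'hoodFR':(478,347,.0485),'hoodBL':(535,68,.0485),'hoodBR':(692,225,.0485)}
P={k:ray(c,u/4.4+295-.4,v/4.4+235-.4,h) for k,(u,v,h) in z.items()}
D={'FL':(-95,90),'FR':(-95,-50),'BL':(108,90),'hoodFL':(0,47),'hoodFR':(0,-47),'hoodBL':(108,47),'hoodBR':(108,-47)}
A=np.array([D[k] for k in D])/1e3;B=np.array([P[k][:2] for k in D])
ca,cb=A.mean(0),B.mean(0);H=(A-ca).T@(B-cb)
yaw=np.arctan2(H[0,1]-H[1,0],H[0,0]+H[1,1]);R=np.array([[np.cos(yaw),-np.sin(yaw)],[np.sin(yaw),np.cos(yaw)]]);t=cb-R@ca
print('yaw',np.degrees(yaw),'t',t); print(((B-t)@R*1e3).round(1)-A*1e3)
print('key',t+R@[-.06,.064],'bar',P['barL'],P['barR'],((np.array([P['barL'][:2],P['barR'][:2]])-t)@R*1e3).round(1))
cs=ctrl.get_calibration('side')
for q in [(-.06,.064,.034),(-.026,0,.022),(-.095,-.05,.022),(0,-.047,.0485)]:
    w=np.r_[t+R@q[:2],q[2]]; print(q,w,proj(c,w),proj(cs,w))
```

```text
yaw -4.440015627164762 t [0.57241153 0.00277358]
[[ 3.5 -1.4]
 [ 1.3  3. ]
 [-2.9 -1. ]
 [-0.3 -3.5]
 [ 3.6  1.6]
 [-1.8 -0.8]
 [-3.4  2. ]]
key [0.51754617 0.07122643] bar [0.54715547 0.04861992 0.028     ] [ 0.54333024 -0.01687722  0.028     ] [[-28.7  43.8]
 [-27.5 -21.8]]
(-0.06, 0.064, 0.034) [0.51754617 0.07122643 0.034     ] (np.float64(330.2102499345838), np.float64(288.992260348571)) (np.float64(301.77229644706256), np.float64(282.8209862805811))
(-0.026, 0, 0.022) [0.54648956 0.00478638 0.022     ] (np.float64(369.1973349887897), np.float64(311.2478668602636)) (np.float64(321.72245141902465), np.float64(320.0639844291305))
(-0.095, -0.05, 0.022) [ 0.47382586 -0.03972191  0.022     ] (np.float64(351.81346077328675), np.float64(354.6674715903261)) (np.float64(272.16130985405414), np.float64(346.1396043932409))
(0, -0.047, 0.0485) [ 0.56877301 -0.04408537  0.0485    ] (np.float64(402.06155996325015), np.float64(315.25973432313293)) (np.float64(338.7175767518342), np.float64(334.85431512180196))
```

View pics/sidez.png

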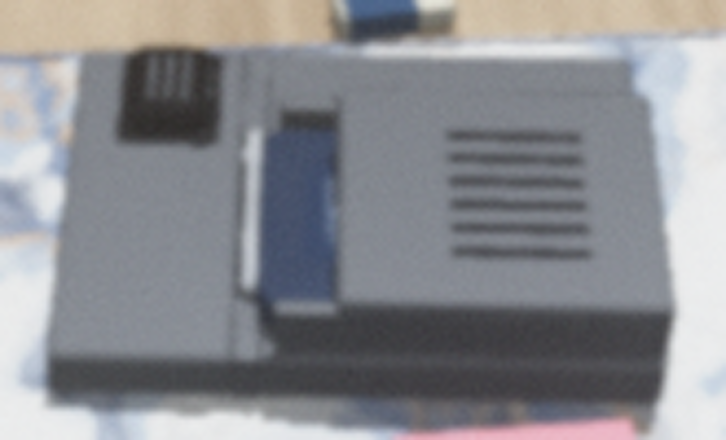

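Both views agree to a few mm: yaw is about -4.4°, the key is at about (0.518, 0.071), and the fingers' TCP target is about (0.517, 0.039). I'll travel high with the opening partly closed, which puts the finger centres about 64 mm apart.

```bash
python3 -m inch '[{"offset":[-20,-14,0],"spin":-2.8},{"offset":[-48,-33,0],"spin":-5.6},{"offset":[-76,-53,0],"spin":-8.4},{"offset":[-105,-73,0],"spin":-11.2},{"offset":[-134,-93,0],"spin":-14},{"offset":[-163,-113,0],"spin":-16.8},{"offset":[-192,-133,0],"spin":-19.6},{"offset":[-222,-153,0],"spin":-22.4}]' 0.445 20
python3 - <<'E'
from bench import ctrl; import numpy as np
s=ctrl.state(); R=np.array(s['tool_rot']); print(R.round(4)); g=np.array([.5171,.0392,.17]); print(((g-s['tcp_pos'])@R*1e3).round(1), s['gripper_width'])
E
```

```text
t: 0.77
tcp_pos: [0.3888, 0.2745, 0.2137]
tool_rot: [[-0.997, 0.075, -0.0], [0.075, 0.997, -0.0], [0.0, -0.0, -1.0]]
ft_force: [1.0, -0.0, -0.3]
gripper_width: 0.557
gripper_force: 0.0
[[-9.972e-01  7.490e-02 -5.000e-04]
 [ 7.490e-02  9.972e-01 -2.000e-04]
 [ 4.000e-04 -2.000e-04 -1.000e+00]]
[-145.5 -225.1   43.7] 0.5567750172273614
```

```bash
python3 -m inch '[{"offset":[-18,-28,5],"spin":0},{"offset":[-39,-60,11],"spin":0},{"offset":[-60,-92,17],"spin":0},{"offset":[-81,-124,23],"spin":0},{"offset":[-102,-157,29],"spin":0},{"offset":[-123,-190,36],"spin":0},{"offset":[-146,-225,44],"spin":0},{"offset":[-146,-225,44],"spin":0}]'
python3 - <<'E'
from h import *
s=ctrl.state(); print(s['tcp_pos'])
im,c=snap('wrist','w1.png'); print(c)
t=np.array([.5724,.0028]);a=np.radians(-4.4);R=np.array([[np.cos(a),-np.sin(a)],[np.sin(a),np.cos(a)]])
for q in [(-60,64,34),(-95,90,22),(-95,-50,22),(-26,0,22),(-31,39,28),(0,47,48.5),(0,-47,48.5)]: 
    q=np.array(q)/1e3; print(q,np.round(proj(c,np.r_[t+R@q[:2],q[2]]),1))
E
```

```text
t: 1.43
tcp_pos: [0.5188, 0.035, 0.1682]
tool_rot: [[-0.997, 0.083, -0.001], [0.083, 0.997, -0.003], [0.0, -0.003, -1.0]]
ft_force: [-0.2, 0.9, 0.2]
gripper_width: 0.556
gripper_force: 0.0
[0.51883339 0.03495981 0.16819729]
{'fx': 422.9684221614381, 'fy': 422.9684221614381, 'cx': 315.8595591821096, 'cy': 240.08901024371787, 'xyz': array([0.44288785, 0.04042126, 0.33694709]), 'attitude': array([[ 0.08346563,  0.95873062,  0.27178868],
       [ 0.99650663, -0.07952582, -0.02549854],
       [-0.00283202,  0.27296747, -0.96201909]])}
[-0.06   0.064  0.034] [367.2 221.6]
[-0.095  0.09   0.022] [401.8 171.5]
[-0.095 -0.05   0.022] [212.7 172.7]
[-0.026  0.     0.022] [282.8 260.7]
[-0.031  0.039  0.028] [332.8 256.7]
[0.     0.047  0.0485] [344.4 305.1]
[ 0.     -0.047   0.0485] [217.7 305.7]
```

View pics/w1.png

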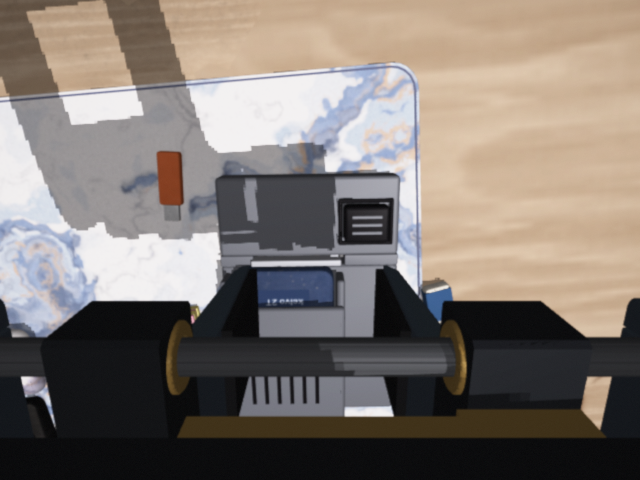

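The wrist view shows the key at (366,221), against a prediction of (367,222). The catch bar is at row 261, and the drive's left edge is at column 334 (predicted 333), so the dock frame holds to about 1–2 mm. Next I correct the lateral position and descend to just above the key.

Run:
```python
from h import *
s=ctrl.state(); c=ctrl.get_calibration('wrist'); print('key ray',ray(c,366,221,.034)); R=np.array(s['tool_rot']); p=np.array(s['tcp_pos'])
print(p,R.round(4)); print(((np.array([.5171,.0391,.045])-p)@R*1e3).round(1))
for sx in(-16,16):
  for y in (-39,-25.3,25.3,39): print((sx,y),np.round(proj(c,p+R@np.array([sx,y,0])/1e3)))
```

```text
key ray [0.51551506 0.07320538 0.034     ]
[0.51745943 0.03746294 0.1686024 ] [[-9.965e-01  8.300e-02 -2.000e-03]
 [ 8.300e-02  9.966e-01 -6.000e-04]
 [ 1.900e-03 -8.000e-04 -1.000e+00]]
[  0.3   1.7 123.6]
(-16, -39) [231. 336.]
(-16, -25.3) [262. 336.]
(-16, 25.3) [376. 336.]
(-16, 39) [407. 336.]
(16, -39) [227. 268.]
(16, -25.3) [259. 268.]
(16, 25.3) [379. 268.]
(16, 39) [411. 268.]
```

```bash
python3 -m inch '[{"offset":[0,1,15],"spin":0.2},{"offset":[0,2,35],"spin":0.4},{"offset":[0,2.5,55],"spin":0.4},{"offset":[0,2.5,75],"spin":0.4},{"offset":[0,2.5,95],"spin":0.4},{"offset":[0,2.5,112],"spin":0.4},{"offset":[0,2.5,122],"spin":0.4},{"offset":[0,2.5,122],"spin":0.4}]'
python3 - <<'E'
from h import *
snap('side','s2.png'); im,c=snap('scene','c2.png'); w,_=snap('wrist','w2.png')
s=ctrl.state(); print(s['tcp_pos'],s['tool_rot'],s['ft_force'],s['gripper_width'])
a=cv2.imread('pics/c2.png')[215:375,290:490]; b=cv2.imread('pics/s2.png')[215:375,245:445]
cv2.imwrite('pics/m2.png',np.hstack([cv2.resize(x,(400,320),interpolation=cv2.INTER_CUBIC) for x in (a,b)]))
E
```

```text
t: 2.15
tcp_pos: [0.515, 0.0438, 0.0461]
tool_rot: [[-0.996, 0.084, -0.005], [0.084, 0.996, 0.0], [0.005, -0.0, -1.0]]
ft_force: [-1.1, -0.1, 0.2]
gripper_width: 0.559
gripper_force: 0.0
[0.5175801  0.04349626 0.04880825] [[-9.96449660e-01  8.41764662e-02  1.54872848e-03]
 [ 8.41769471e-02  9.96450792e-01  2.47876060e-04]
 [-1.52236639e-03  3.77363251e-04 -9.99998770e-01]] [-0.2514675   0.3464509   0.43421895] 0.5561716017386066
```

View pics/m2.png

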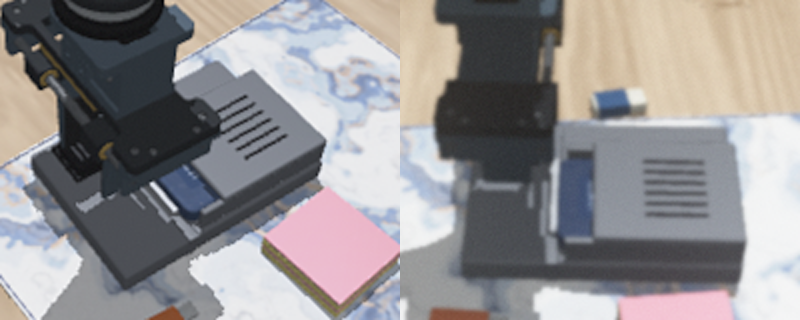

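View pics/w2.png

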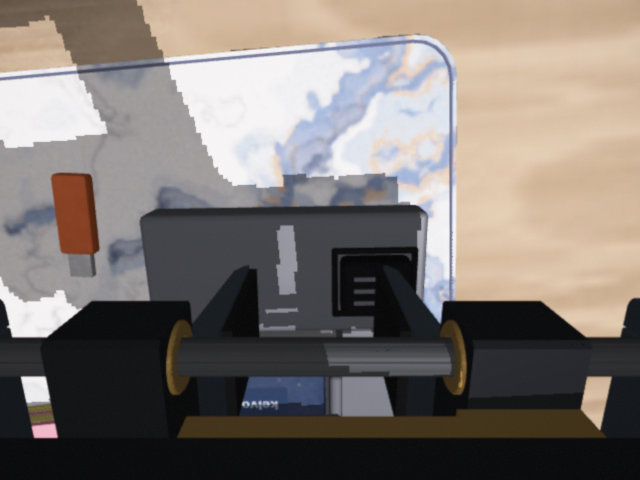

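The wrist view shows the key's top at about (377,282). The left finger's tip is over it at about (390,300), roughly 3 mm too far left, and the other finger stands in front of the drive. The scene view confirms that finger is in front of the catch bar and clear of it. I'll shift 3 mm right and press slowly.

```bash
python3 -m inch '[{"offset":[0,-3,2],"spin":0.3},{"offset":[0,-3,6],"spin":0.3},{"offset":[0,-3,10],"spin":0.3},{"offset":[0,-3,14],"spin":0.3},{"offset":[0,-3,17],"spin":0.3},{"offset":[0,-3,20],"spin":0.3},{"offset":[0,-3,23],"spin":0.3},{"offset":[0,-3,24],"spin":0.3}]'
python3 - <<'E'
from h import *
w,_=snap('wrist','w3.png'); snap('scene','c3.png'); snap('side','s3.png')
s=ctrl.state(); print(s['t'],s['tcp_pos'],s['ft_force'],s['moment'],s['gripper_width'],s['gripper_force'])
a=cv2.imread('pics/c3.png')[215:375,290:490]; b=cv2.imread('pics/s3.png')[215:375,245:445]
cv2.imwrite('pics/m3.png',np.hstack([cv2.resize(x,(400,320),interpolation=cv2.INTER_CUBIC) for x in (a,b)]))
E
```

```text
t: 2.97
tcp_pos: [0.5162, 0.0402, 0.0254]
tool_rot: [[-0.996, 0.091, -0.001], [0.091, 0.996, 0.001], [0.001, 0.001, -1.0]]
ft_force: [-7.7, -0.3, 23.6]
gripper_width: 0.554
gripper_force: 15.1
3.1167 [0.51614916 0.04014359 0.02557427] [-6.37361231 -1.22576237 18.41830345] [ 0.40965088  0.95086296 -0.2108019 ] 0.5556180637024136 12.040451900102198
```

View pics/m3.png

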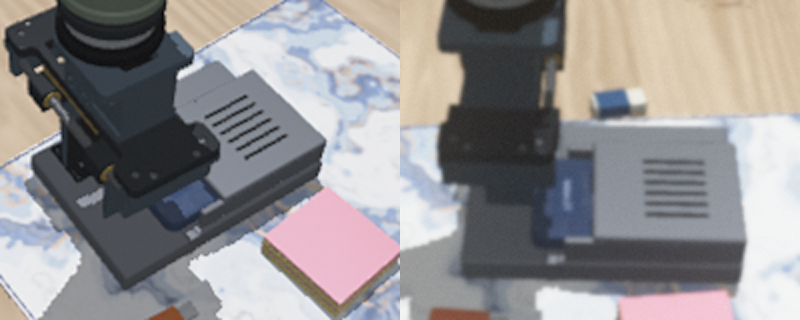

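The drive has popped out about 15 mm and stopped against the finger (-6 N in x). The key has bottomed, with the tip at 25.6 mm. I'll hold and check that it's stable.

```bash
python3 -m inch '[{"offset":[0,0,0],"spin":0},{"offset":[0,0,0],"spin":0},{"offset":[0,0,0],"spin":0},{"offset":[0,0,0],"spin":0},{"offset":[0,0,0],"spin":0},{"offset":[0,0,0],"spin":0},{"offset":[0,0,0],"spin":0},{"offset":[0,0,0],"spin":0}]'
python3 - <<'E'
from h import *
snap('scene','c4.png'); d=np.abs(cv2.imread('pics/c3.png').astype(int)-cv2.imread('pics/c4.png')).max(2)[215:375,290:490]
s=ctrl.state(); print(s['tcp_pos'],s['ft_force'],s['gripper_force'],(d>40).sum())
if s['ft_force'][0]<-3 and s['ft_force'][2]>8 and s['tcp_pos'][2]<.0275: ctrl.sign_off(); print('signed off')
E
```

```text
t: 3.78
tcp_pos: [0.5161, 0.0402, 0.0256]
tool_rot: [[-0.996, 0.091, -0.001], [0.091, 0.996, 0.001], [0.001, 0.001, -1.0]]
ft_force: [-6.0, -1.3, 18.0]
gripper_width: 0.553
gripper_force: 12.0
[0.51612608 0.04016754 0.0255705 ] [-5.63091789 -1.07451494 16.79255836] 11.960985898040235 7
the job is handed in; nothing more can be done
signed off
```

The job is handed in: one finger holds the eject key fully down, and the drive popped out about 15 mm and is pushing on the other finger with about 6 N.

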